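# Release a dowel from the two-button feeder

## Task

Let the dowel out of the feeder on the bench: with one fingertip on each of its two black buttons, press both fully down at the same time and keep both down until the dowel has rolled down the lane and come to rest in the catch tray, then wait about one more second before you let both buttons spring back up and move clear. Work the feeder only by its buttons: do not touch the dowel, pick nothing up, and leave the other things on the bench where they are.

Things in the scene. Friction and masses are not known exactly. Their poses are not given: they have to be found in the camera images.
- feeder: Dowel feeder fixed to the bench, plywood base 285 x 170 x 12 mm. Origin on the bench surface midway between the two buttons; x points down the lane, y to the left button. Along x: beech button block -30 to 30 mm (142 mm wide, flat top 60 mm above the bench); lane 30 to 170 mm, 126 mm wide, sloping down 7 degrees from the block between walls 56 mm high; then the catch tray.
- tray (a point): Middle of the catch tray's floor, 198 mm along feeder x, 12 mm above the bench. The tray is 56 mm (feeder x) by 126 mm, with an end wall 38 mm above the bench.
- btn_left_top (a point): Centre of the top of the left button (feeder y = +30 mm), an upright black cylinder 30 mm across; when up, its top is 75 mm above the bench (15 mm above the block). The button centres are 60 mm apart, with nothing between them above the block.
- btn_right_top (a point): Centre of the top of the right button (feeder y = -30 mm); same button as the left one.
- btn_left (a joint): How far the left button is pressed: 0 up, 0.012 m fully down (hard stop). Its spring takes about 1.3 N to start and about 4 N to push fully home, and lifts it again when let go. Counts as pressed beyond 0.009.
- btn_right (a joint): The same for the right button.
- pin_left (a point): Top of the left gate pin, steel, 8 x 10 mm, 58 mm along feeder x; it stands 9 mm out of the lane and holds the dowel back. It is rigidly joined to the left button and sinks and rises with it. The dowel rolls off only while both pins, so both buttons, are down.
- pin_right (a point): Top of the right gate pin, joined likewise to the right button.
- dowel: Loose beech dowel, 20 mm diameter, 120 mm long, lying across the lane; origin at its centre, y along its length. Starts behind the pins beside the button block (44 mm along feeder x, centre 48 mm above the bench). Let go, it rolls along feeder +x into the tray in about half a second; at rest there its centre is about 22 mm above the bench, 180 to 216 mm along feeder x.
- offcut: Bystander: wooden offcut 70 x 40 x 22 mm beside the feeder; origin under its centre.
- screw_box: Bystander: open cardboard box of screws, 90 x 60 x 35 mm, beside the feeder; origin under its centre.
- pull_a: Bystander: bowed steel drawer pull, 106 mm long, 16 mm high, lying near the feeder; origin on the bench midway between its ends.
- pull_b: Bystander: another such drawer pull, away to one side.
- screwdriver: Bystander: screwdriver lying on the bench.
- glue: Bystander: plastic bottle 60 mm across, 150 mm tall; origin under its centre.
- tin: Bystander: tin 80 mm across, 90 mm tall; origin under its centre.

How it is judged:
By the outcome, as a careful person would: the job done as asked, in the order asked, and still so for the second after the job is handed in, with the robot touching nothing.
It also fails if it takes over 29 s, if anything falls off the work surface, if the arm or the gripper's body presses on something with over 40 N, if the wrist force passes 120 N, or if a joint passes its speed limit or range.

## Robot

A 6-joint arm with a two-finger parallel gripper is mounted at the origin on the work surface. World frame = base frame: x ahead of the robot, y to its left, z up, the work surface at z = 0. Lengths are in mm, angles in degrees, forces in N, time in s.
With the tool pointing down it reaches from about 300 to 850 mm from the base axis. Payload 4.2 kg.
Tool frame: the origin (TCP) lies at the very end of the fingers, on their centre line; the grasp point (between the pads) lies 19 mm behind it (env.grip_point_offset is the distance from the TCP to the grasp point, in mm); z points along the fingers, y is the line along which they close (so a half turn about z gives the same grasp; the last joint's range is limited). The gripper opens to 91 mm and grips with 3 to 60 N. Pads are 32 mm wide; open, the fingers measure 118 mm over their backs; the gripper's body (76 mm by 178 mm) begins 60 mm behind the grasp point.
Start: joints at [69.213, 18.312, 89.639, -0, 72.044, -1.146], TCP at [193.276, 541.564, 176.776] pointing down, gripper open.
Joint ranges: [-177.97, 177.97], [-48.28, 115.42], [12.27, 149.76], [-77.06, 257.06], [2.81, 150.46], [-146.56, 146.56]. Speed limits (degrees/s): [147.25, 147.25, 180, 180, 180, 180].

## Interface

Orientations are given as [roll, pitch, yaw] about the fixed x, y, z axes, in that order (R = Rz(yaw) Ry(pitch) Rx(roll)).
In Python, from workcell import env gives the robot as it stands. The module is installed in compiled form; this text tells all that it offers.
- The arm moves only by the tool arm_command, never from a script. Its argument "rows" is a list of rows, each an object with "delta_pos": the shift along the tool's x, y, z in mm, a list of three; "roll": the turn about the tool's z in units of 5 degrees (1.0 is 5 degrees); "jaw": the opening in per cent of the stroke, from 0 (shut) to 100 (fully open). A call has 1 to 20 rows; each row is the pose to reach, as a shift and turn from the pose commanded when the call began, along the tool's axes at that moment; what a row does not reach only later rows make up. A row lasts 1/12 s, in which the tool goes at most 41.7 mm and 7.16 degrees, less where a joint would pass 70% of its speed; a pose out of reach is approached as far as the arm can. A call with a gripper value outside its range is refused whole. The fingers move at their own pace and stop on an object; "squeeze" is the grip in N (left out, the last holds). Time passes only in rows, so rows that repeat a pose let the fingers close. It gives the time, the measured TCP pose, the force, the opening and the grip force at its end, in the units of the state.
- env.state(): the state, without advancing time (a new reading comes with each control period).
- env.grab_frame(name): name is "side" or "top"; returns a dict with "img" (420x560x3 uint8, blue, green, red), "z_map" (420x560 float32, mm along the optical axis (not along the pixel's ray), 0 where there is no reading), "fov_y" (degrees; the focal length in pixels is half the picture's height over the tangent of half this angle, whatever the lens; pixels are square), "cx", "cy" (the principal point, pixels), "dist" ([k1, k2, p1, p2, k3] as OpenCV has them; the pictures are not rectified), "R" (3x3) and "t" (3): a world point X has camera coordinates R X + t. Camera axes: x right, y down, z forward; pixel columns grow to the right and rows downward; lengths in mm; the calibration is good to about 2 mm. A picture is of the moment at which its call begins.
- env.job_done(): hands the job in; it is judged then, once.
The state is a dict: "time_s": time; "qpos": joint angles; "qvel": joint speeds; "effort": joint torques, N m; "ee_pos": TCP position; "ee_rot": TCP orientation; "force": force on the tool from outside, world axes, zero at the start; "torque": the same for the moment, N m; "gripper_width": finger opening in mm; "gripper_force": force on a finger pad.
Only numpy, scipy, OpenCV 4.12 (cv2) and the standard library are available. Lean on these libraries where they do the work, as an engineer would, in place of code of your own. Each camera call takes 0.05 s, during which the arm holds its last target. There are 200 camera calls.

## Working session

There is one attempt and no reset: what is moved stays moved. The work goes in short steps, Python scripts to look and compute and a tool call to move; the robot and the scene stay as the last step left them, time stands still between calls to the robot, and variables do not carry over. Pictures are saved under pics/ and viewed, at most 10 in all, crops included, and the job is handed in when it is done.

Besides the shell and the picture viewer there is one more tool, called after "Emit:" as name(argument=value, ...) on one line, values as JSON. arm_command: Moves the arm, as the interface text tells. Its arguments: {"type":"object","properties":{"rows":{"type":"array"},"squeeze":{"type":"number"}},"required":["rows"]}

```bash
mkdir -p pics
cat > h.py <<'E'
import numpy as np, cv2
from workcell import env
def shot(n,f):
    d=env.grab_frame(n); cv2.imwrite(f'pics/{f}.png',d['img']); np.savez(f'pics/{f}.npz',**{k:np.array(v) for k,v in d.items()}); return d
def K(d):
    f=d['img'].shape[0]/2/np.tan(np.radians(float(d['fov_y']))/2)
    return np.array([[f,0,float(d['cx'])],[0,f,float(d['cy'])],[0,0,1]])
def ray(d,u,v):
    p=cv2.undistortPoints(np.array([[[u,v]]],float),K(d),np.array(d['dist'],float))[0,0]
    return np.array([p[0],p[1],1.])
def at_z(d,u,v,z):
    R=np.array(d['R']);t=np.array(d['t']); c=-R.T@t; w=R.T@ray(d,u,v); return c+w*(z-c[2])/w[2]
def depth(d,u,v):
    R=np.array(d['R']);t=np.array(d['t']); return R.T@(ray(d,u,v)*d['z_map'][int(round(v)),int(round(u))]-t)
def proj(d,X):
    return cv2.projectPoints(np.array(X,float).reshape(-1,1,3),cv2.Rodrigues(np.array(d['R']))[0],np.array(d['t'],float),K(d),np.array(d['dist'],float))[0][:,0]
E
python3 - <<'E'
from h import *
for n in('top','side'): shot(n,n+'0')
s=env.state(); print(s)
E
```

```text
{'time_s': 0.1, 'qpos': array([ 6.92131060e+01,  1.83479232e+01,  8.96991334e+01, -4.75324033e-04,
        7.20439415e+01, -1.14560172e+00]), 'qvel': array([-0.07695196, -0.07225115, -0.16276202, -0.16953999, -0.06117278,
       -0.01871247]), 'effort': array([ 2.37057384e-04, -4.13336527e+01, -2.32509398e+01,  7.29687628e-02,
        4.22728155e-02, -5.99728787e-05]), 'ee_pos': array([193.09345985, 541.06842779, 176.00686735]), 'ee_rot': array([-1.79909011e+02, -1.36749195e-03,  1.60358854e+02]), 'force': array([ 0.37961156, -0.12953356,  0.86142118]), 'torque': array([ 0.00246366, -0.02256844, -0.08469678]), 'gripper_force': 0.0, 'gripper_width': 91.11708915766724}
```

View pics/top0.png

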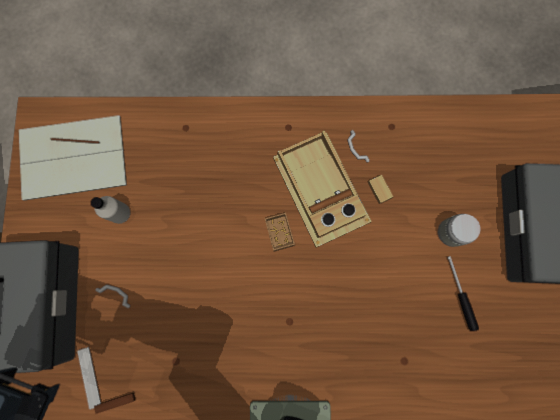

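View pics/side0.png

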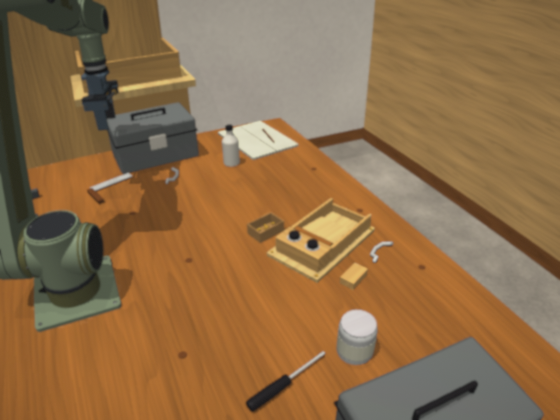

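The top view shows the button tops at about (329,219) and (349,210), the dowel just up-lane at (330,201) and the tray at the upper left. The side view shows the buttons at about (294,236) and (313,244). Next I'll measure them precisely.

Run:
```python
from h import *
for n,px in (('top',((329,219),(349,210))),('side',((294,236),(313,244)))):
    d=np.load(f'pics/{n}0.npz'); g=d['img'].max(2); C=[]
    for u,v in px:
        m=np.zeros_like(g); m[v-9:v+10,u-9:u+10]=(g[v-9:v+10,u-9:u+10]<60)
        k,l,st,c=cv2.connectedComponentsWithStats(m); i=1+np.argmax(st[1:,4])
        print(n,c[i],st[i],at_z(d,*c[i],75),depth(d,u,v)); C.append(at_z(d,*c[i],75))
    print(np.linalg.norm(C[0]-C[1]))
    a=d['img'][150:270,260:400] if n=='top' else d['img'][195:285,235:385]
    cv2.imwrite(f'pics/c_{n}.png',cv2.resize(a,None,fx=5,fy=5,interpolation=cv2.INTER_CUBIC))
```

```text
top [328.05434783 218.86956522] [323 214  11  11  92] [ 565.80267057 -104.32637319   75.        ] [ 565.31511683 -106.69286597   75.80223602]
top [348.59139785 209.29032258] [344 204  11  11  93] [ 591.11997931 -158.66600144   75.        ] [ 588.92841796 -159.41970566   76.53706489]
59.947988463567725
side [293.92 235.02] [290 232   9   7  50] [ 561.70885026 -114.65322716   75.        ] [ 561.82509882 -114.95739713   71.95149855]
side [312.16363636 243.8       ] [308 240   9   8  55] [ 586.89489063 -167.77400689   75.        ] [ 589.67809118 -167.26429321   73.01499705]
58.7890624890412
```

View pics/c_top.png

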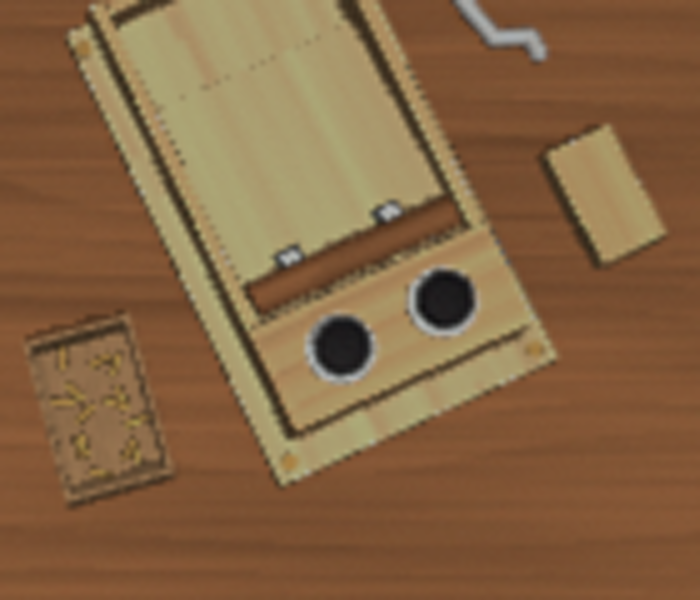

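Top view: both buttons are 60.0 mm apart, which matches, with their midpoint at about (578,-131). The line between them runs at 115°, so the tool yaw should be 25°. The side blobs are biased because they include the button walls. I'll go above the feeder and check both buttons against the fingers.

Emit:
arm_command(rows=[{"delta_pos": [-589, -505, 0], "roll": 27.07, "jaw": 51}, {"delta_pos": [-589, -505, 0], "roll": 27.07, "jaw": 51}, {"delta_pos": [-589, -505, 0], "roll": 27.07, "jaw": 51}, {"delta_pos": [-589, -505, 0], "roll": 27.07, "jaw": 51}, {"delta_pos": [-589, -505, 0], "roll": 27.07, "jaw": 51}, {"delta_pos": [-589, -505, 0], "roll": 27.07, "jaw": 51}, {"delta_pos": [-589, -505, 0], "roll": 27.07, "jaw": 51}, {"delta_pos": [-589, -505, 0], "roll": 27.07, "jaw": 51}, {"delta_pos": [-589, -505, 0], "roll": 27.07, "jaw": 51}, {"delta_pos": [-589, -505, 0], "roll": 27.07, "jaw": 51}, {"delta_pos": [-589, -505, 0], "roll": 27.07, "jaw": 51}, {"delta_pos": [-589, -505, 0], "roll": 27.07, "jaw": 51}, {"delta_pos": [-589, -505, 0], "roll": 27.07, "jaw": 51}, {"delta_pos": [-589, -505, 0], "roll": 27.07, "jaw": 51}, {"delta_pos": [-589, -505, 0], "roll": 27.07, "jaw": 51}, {"delta_pos": [-589, -505, 0], "roll": 27.07, "jaw": 51}, {"delta_pos": [-589, -505, 0], "roll": 27.07, "jaw": 51}, {"delta_pos": [-589, -505, 0], "roll": 27.07, "jaw": 51}, {"delta_pos": [-589, -505, 0], "roll": 27.07, "jaw": 51}, {"delta_pos": [-589, -505, 0], "roll": 27.07, "jaw": 51}])

```text
time_s: 1.77
ee_pos: [580.3, -136.8, 175.5]
ee_rot: [179.9, 0.0, 24.6]
force: [0.5, -0.1, 0.3]
gripper_width: 46.8
gripper_force: 0.0
```

Emit:
arm_command(rows=[{"delta_pos": [0, 0, 30], "roll": 0, "jaw": 51}, {"delta_pos": [0, 0, 60], "roll": 0, "jaw": 51}, {"delta_pos": [0, 0, 75], "roll": 0, "jaw": 51}, {"delta_pos": [0, 0, 82], "roll": 0, "jaw": 51}, {"delta_pos": [0, 0, 82], "roll": 0, "jaw": 51}, {"delta_pos": [0, 0, 82], "roll": 0, "jaw": 51}, {"delta_pos": [0, 0, 82], "roll": 0, "jaw": 51}])

```text
time_s: 2.35
ee_pos: [579.3, -131.9, 96.2]
ee_rot: [179.9, -0.1, 25.0]
force: [-0.4, 0.0, 0.2]
gripper_width: 46.9
gripper_force: 0.0
```

Run:
```python
from h import *
s=env.state(); print(s['ee_pos'],s['ee_rot'],s['gripper_width'],s['force'])
a=shot('side','side1'); b=shot('top','top1')
p=s['ee_pos']; y=np.radians(s['ee_rot'][2]-90); e=np.array([np.cos(y),np.sin(y),0])*30
print('side',proj(a,[p,p+e,p-e])); print('top',proj(b,[p,p+e,p-e]))
A=cv2.resize(a['img'][190:280,240:360],None,fx=5,fy=5,interpolation=cv2.INTER_CUBIC)
B=cv2.resize(b['img'][150:250,260:400],None,fx=4,fy=4,interpolation=cv2.INTER_CUBIC)
cv2.imwrite('pics/cs1.png',A); cv2.imwrite('pics/ct1.png',B)
```

```text
[ 579.29244529 -131.93328543   96.24818827] [ 1.79905461e+02 -1.29328574e-01  2.50494389e+01] 46.92243077832315 [-0.40064162  0.00207816  0.19496628]
side [[303.1515843  230.29507701]
 [312.57857062 234.75906986]
 [293.96984928 225.94558731]]
top [[339.61888123 212.27318448]
 [350.07603558 207.38294951]
 [329.12401087 217.18166068]]
```

View pics/cs1.png

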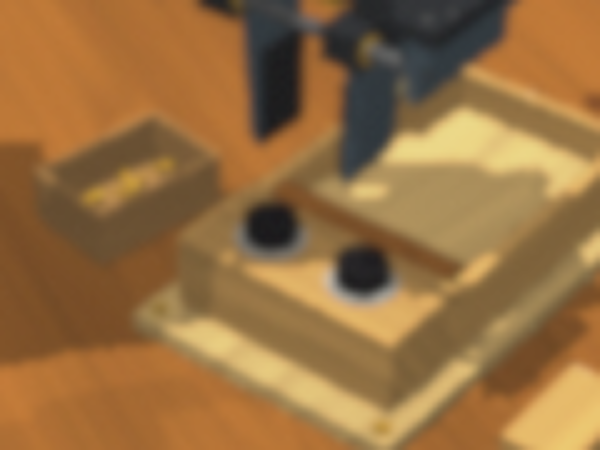

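View pics/ct1.png

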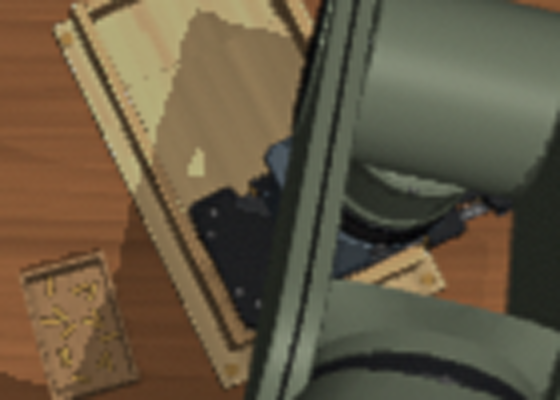

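The side view shows the fingertips at about (296,216) and (313,224), but I projected (294,226) and (312.6,235). I'll check that disagreement with depth.

Run:
```python
from h import *
np.set_printoptions(precision=1,suppress=True)
d=np.load('pics/side1.npz'); t=np.load('pics/top0.npz'); s0=np.load('pics/side0.npz')
for n,x in(('side',d),('top',t)): print(n,x['fov_y'],x['cx'],x['cy'],np.round(x['dist'],4),-x['R'].T@x['t'])
for u,v in((292,214),(296,213),(309,222),(313,219),(292,205),(294,236),(312,244)): print(u,v,depth(d,u,v),d['z_map'][v,u])
# bench plane checks: table heights from depth
for n,x,P in(('side',s0,((200,260),(300,330),(400,300),(250,190))),('top',t,((200,250),(330,330),(420,250),(230,150)))):
    for u,v in P: print(n,u,v,depth(x,u,v))
# same features in both: offcut corners, tin, glue base
print('proj btns into side',proj(s0,[[565.8,-104.3,75],[591.1,-158.7,75]]))
for u,v in((380,188),(280,232),(462,230)): print('top',u,v,depth(t,u,v))
for u,v in((354,273),(266,228),(358,325)): print('side',u,v,depth(s0,u,v))
```

```text
side 50.61624469845882 287.09289054338836 211.84317874730334 [-0.1  0.   0.   0.   0. ] [ 140.9 -934.5  778.6]
top 55.11925959115883 280.5541580193439 215.50293966384447 [0. 0. 0. 0. 0.] [ 390.7   13.1 1112.4]
292 214 [ 557.2 -111.2  140.9] 1121.5262
296 213 [ 567.3 -113.8  142.5] 1122.3264
309 222 [ 576.5 -165.8  145.2] 1085.5793
313 219 [ 586.3 -167.7  152.4] 1083.6832
292 205 [ 555.  -115.2  171.1] 1100.6859
294 236 [ 140.9 -934.5  778.6] 0.0
312 244 [ 588.5 -164.2   71.2] 1132.8718
side 200 260 [328.2 -19.2   2.4]
side 300 330 [ 460.3 -348.5   -0. ]
side 400 300 [ 723.8 -372.    -3. ]
side 250 190 [586.1 259.4  -0.6]
top 200 250 [492.  243.1   1.3]
top 330 330 [ 277.9 -111.1    0.1]
top 420 250 [ 490.5 -362.6    3.1]
top 230 150 [781.6 166.2  -1. ]
proj btns into side [[293.5 232.5]
 [311.9 241.4]]
top 380 188 [ 660.2 -255.2   26.7]
top 280 232 [541.6  21.8   0.7]
top 462 230 [ 533.3 -442.    91.8]
side 354 273 [ 659.4 -259.8   21.1]
side 266 228 [543.4  28.5   8.5]
side 358 325 [ 535.  -456.2   89. ]
```

Run:
```python
from h import *
np.set_printoptions(precision=1,suppress=True)
a=shot('side','side2'); s=env.state(); print(s['time_s'],s['ee_pos'],s['force'],s['qpos'])
o=np.load('pics/side1.npz'); print(cv2.absdiff(o['img'],a['img']).max())
for u in(292,296,309,312):
    for v in range(200,234,4): print(u,v,a['img'][v,u],depth(a,u,v))
i=np.load('pics/side0.npz'); print(proj(i,[[193.1,541.1,176],[193.1,541.1,210]]))
cv2.imwrite('pics/cs0.png',cv2.resize(i['img'][60:150,60:180],None,fx=5,fy=5))
```

```text
2.5 [ 579.1 -132.1   96.1] [-0.4  0.4 -0.1] [-14.   23.3  94.1   0.   62.4  51. ]
13
292 200 [50 46 42] [ 556.  -113.   184.3]
292 204 [45 42 39] [ 553.6 -118.   176.2]
292 208 [45 42 39] [ 554.3 -116.6  163.2]
292 212 [45 42 40] [ 555.3 -114.9  149.9]
292 216 [45 47 51] [ 555.2 -115.5  138. ]
292 220 [ 56 115 180] [637.4  46.8  -3.8]
292 224 [ 59 119 181] [625.9  24.   -0.3]
292 228 [ 66 112 145] [579.2 -68.6  61.5]
292 232 [30 32 36] [565.3 -96.4  71.3]
296 200 [31 30 30] [ 566.3 -114.5  182.3]
296 204 [31 30 30] [ 566.4 -114.6  170.5]
296 208 [30 30 31] [ 567.6 -112.8  157. ]
296 212 [31 29 29] [ 568.3 -111.6  143.9]
296 216 [ 46  85 132] [656.3  57.2  -1.3]
296 220 [ 55 118 184] [647.2  39.3  -2. ]
296 224 [ 71 124 164] [600.1 -51.6  57.2]
296 228 [ 43  81 123] [595.2 -61.4  51.5]
296 232 [28 30 34] [ 573.2 -104.1   73.9]
309 200 [39 40 39] [ 560.8 -189.7  227.5]
309 204 [53 71 97] [721.7  94.8   1.8]
309 208 [57 64 78] [ 575.1 -165.8  186.9]
309 212 [59 62 70] [ 576.4 -164.2  173.9]
309 216 [66 69 73] [ 576.2 -165.2  162.8]
309 220 [70 67 63] [ 576.1 -166.   151.4]
309 224 [71 72 71] [ 576.7 -165.8  139.1]
309 228 [ 98 153 183] [639.5 -55.8  33.5]
309 232 [ 59 100 135] [614.9 -99.9  57.4]
312 200 [ 53  84 100] [ 567.1 -192.5  227.4]
312 204 [53 53 53] [ 568.6 -190.6  214.9]
312 208 [65 59 51] [ 579.3 -172.7  189.8]
312 212 [64 59 51] [ 578.9 -174.2  179.3]
312 216 [62 57 50] [ 581.5 -170.5  164.6]
312 220 [62 57 50] [ 583.2 -168.4  150.8]
312 224 [ 79 110 127] [ 587.1 -162.5  133.6]
312 228 [124 197 224] [649.9 -54.7  29.5]
312 232 [ 80 128 158] [637.7 -76.7  34.2]
[[108.8 133.1]
 [106.8 123.8]]
```

View pics/cs0.png

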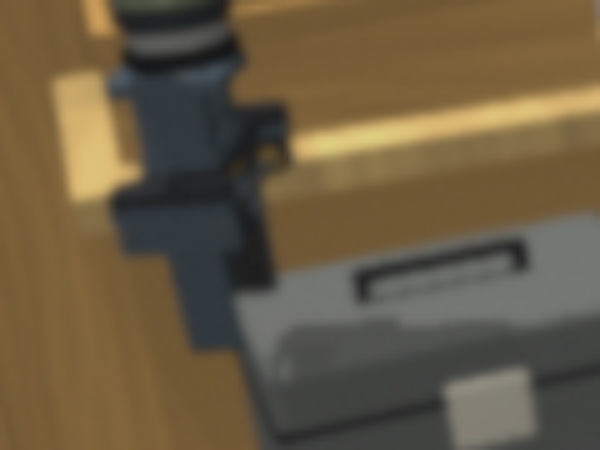

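The cameras agree with each other on the buttons. The true fingertips sit about 34 mm above the reported TCP, both at the start pose and now, while xy is consistent. So I'll descend in stages, checking force and pictures.

Emit:
arm_command(rows=[{"delta_pos": [0, 0, 15], "roll": 0, "jaw": 51}, {"delta_pos": [0, 0, 30], "roll": 0, "jaw": 51}, {"delta_pos": [0, 0, 40], "roll": 0, "jaw": 51}, {"delta_pos": [0, 0, 44], "roll": 0, "jaw": 51}, {"delta_pos": [0, 0, 44], "roll": 0, "jaw": 51}, {"delta_pos": [0, 0, 44], "roll": 0, "jaw": 51}])

```text
time_s: 3.0
ee_pos: [578.6, -132.1, 51.1]
ee_rot: [180.0, -0.0, 25.0]
force: [-0.5, 0.6, 0.1]
gripper_width: 46.6
gripper_force: 0.0
```

Run:
```python
from h import *
s=env.state(); print(s['time_s'],s['ee_pos'],s['force'])
a=shot('side','side3')
p=s['ee_pos']+[0,0,34]; y=np.radians(s['ee_rot'][2]-90); e=np.array([np.cos(y),np.sin(y),0])*30
print(proj(a,[p+e,p-e]))
cv2.imwrite('pics/cs3.png',cv2.resize(a['img'][190:280,240:360],None,fx=6,fy=6,interpolation=cv2.INTER_CUBIC))
```

```text
3.0 [ 578.64575993 -132.08444343   51.14031115] [-0.51203771  0.62370359  0.08850969]
[[312.22857979 238.33290639]
 [293.73545439 229.4656189 ]]
```

View pics/cs3.png

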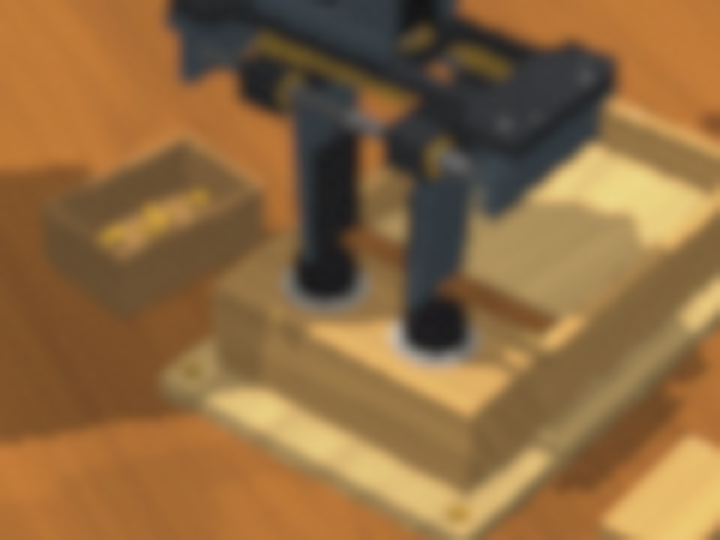

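Both fingers stand squarely over the buttons (tips at about crop (325,265) and (430,310)), with no contact force yet. Pressing while watching the force.

Emit:
arm_command(rows=[{"delta_pos": [0, 0, 5], "roll": 0, "jaw": 51}, {"delta_pos": [0, 0, 10], "roll": 0, "jaw": 51}, {"delta_pos": [0, 0, 14], "roll": 0, "jaw": 51}, {"delta_pos": [0, 0, 18], "roll": 0, "jaw": 51}, {"delta_pos": [0, 0, 20], "roll": 0, "jaw": 51}, {"delta_pos": [0, 0, 20], "roll": 0, "jaw": 51}, {"delta_pos": [0, 0, 20], "roll": 0, "jaw": 51}])

```text
time_s: 3.63
ee_pos: [578.5, -132.0, 31.2]
ee_rot: [180.0, -0.0, 25.0]
force: [-2.6, -1.0, 5.4]
gripper_width: 46.8
gripper_force: 2.7
```

5.4 N in total means about 6 mm of travel. I'll go on to the stop.

Emit:
arm_command(rows=[{"delta_pos": [0, 0, 4], "roll": 0, "jaw": 51}, {"delta_pos": [0, 0, 6], "roll": 0, "jaw": 51}, {"delta_pos": [0, 0, 7], "roll": 0, "jaw": 51}, {"delta_pos": [0, 0, 7], "roll": 0, "jaw": 51}, {"delta_pos": [0, 0, 7], "roll": 0, "jaw": 51}])

```text
time_s: 4.05
ee_pos: [578.5, -132.1, 26.0]
ee_rot: [180.0, -0.1, 25.0]
force: [-4.6, 1.2, 14.3]
gripper_width: 46.6
gripper_force: 7.3
```

14.3 N and stalled, so the buttons are on the hard stop. I'll hold and look.

Emit:
arm_command(rows=[{"delta_pos": [0, 0, 0.5], "roll": 0, "jaw": 51}, {"delta_pos": [0, 0, 0.5], "roll": 0, "jaw": 51}, {"delta_pos": [0, 0, 0.5], "roll": 0, "jaw": 51}, {"delta_pos": [0, 0, 0.5], "roll": 0, "jaw": 51}, {"delta_pos": [0, 0, 0.5], "roll": 0, "jaw": 51}, {"delta_pos": [0, 0, 0.5], "roll": 0, "jaw": 51}, {"delta_pos": [0, 0, 0.5], "roll": 0, "jaw": 51}, {"delta_pos": [0, 0, 0.5], "roll": 0, "jaw": 51}, {"delta_pos": [0, 0, 0.5], "roll": 0, "jaw": 51}, {"delta_pos": [0, 0, 0.5], "roll": 0, "jaw": 51}])

```text
time_s: 4.88
ee_pos: [578.6, -132.1, 26.0]
ee_rot: [179.9, -0.1, 25.0]
force: [-4.5, 0.6, 17.4]
gripper_width: 46.5
gripper_force: 8.6
```

Run:
```python
from h import *
a=shot('side','side4');b=shot('top','top4')
A=cv2.resize(a['img'][180:280,240:390],(600,400),interpolation=cv2.INTER_CUBIC)
B=cv2.resize(b['img'][120:220,260:310],(200,400),interpolation=cv2.INTER_CUBIC)
cv2.imwrite('pics/c4.png',np.hstack([A,B]))
```

```text
(no output)
```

View pics/c4.png

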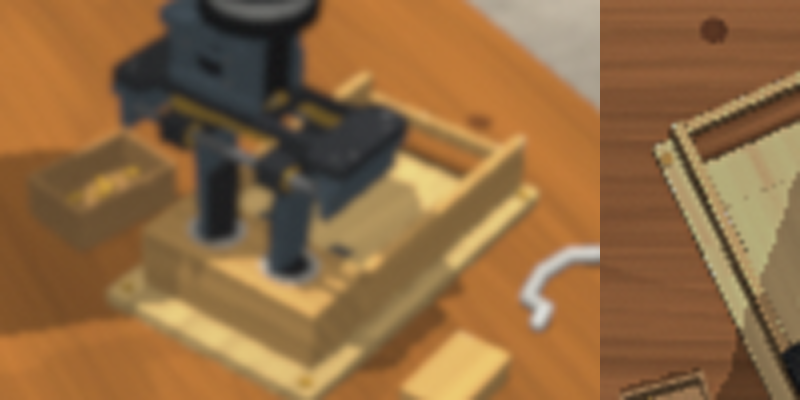

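Both buttons are flush. The dowel lies in the catch tray against the end wall (left crop (430,150); right crop (755,125)). I'll hold about one more second, then lift clear.

Emit:
arm_command(rows=[{"delta_pos": [0, 0, 0], "roll": 0, "jaw": 51}, {"delta_pos": [0, 0, 0], "roll": 0, "jaw": 51}, {"delta_pos": [0, 0, 0], "roll": 0, "jaw": 51}, {"delta_pos": [0, 0, 0], "roll": 0, "jaw": 51}, {"delta_pos": [0, 0, 0], "roll": 0, "jaw": 51}, {"delta_pos": [0, 0, 0], "roll": 0, "jaw": 51}, {"delta_pos": [0, 0, 0], "roll": 0, "jaw": 51}, {"delta_pos": [0, 0, 0], "roll": 0, "jaw": 51}, {"delta_pos": [0, 0, 0], "roll": 0, "jaw": 51}, {"delta_pos": [0, 0, 0], "roll": 0, "jaw": 51}, {"delta_pos": [0, 0, 0], "roll": 0, "jaw": 51}, {"delta_pos": [0, 0, -8], "roll": 0, "jaw": 51}, {"delta_pos": [0, 0, -20], "roll": 0, "jaw": 51}, {"delta_pos": [0, 0, -40], "roll": 0, "jaw": 51}, {"delta_pos": [0, 0, -70], "roll": 0, "jaw": 51}, {"delta_pos": [0, 0, -100], "roll": 0, "jaw": 51}, {"delta_pos": [0, 0, -120], "roll": 0, "jaw": 51}, {"delta_pos": [0, 0, -120], "roll": 0, "jaw": 51}, {"delta_pos": [0, 0, -120], "roll": 0, "jaw": 51}, {"delta_pos": [0, 0, -120], "roll": 0, "jaw": 51}])

```text
time_s: 6.65
ee_pos: [577.3, -131.8, 141.9]
ee_rot: [-179.9, 0.1, 25.0]
force: [0.8, -0.2, -0.8]
gripper_width: 46.6
gripper_force: 0.0
```

Run:
```python
from h import *
print(env.state()['force'])
a=shot('side','side5')
cv2.imwrite('pics/c5.png',cv2.resize(a['img'][180:280,240:390],(750,500),interpolation=cv2.INTER_CUBIC))
o=np.load('pics/side4.npz'); print('tray diff',cv2.absdiff(o['img'],a['img'])[205:225,342:362].max())
```

```text
[ 0.83223089 -0.20895351 -0.76476623]
tray diff 69
```

View pics/c5.png

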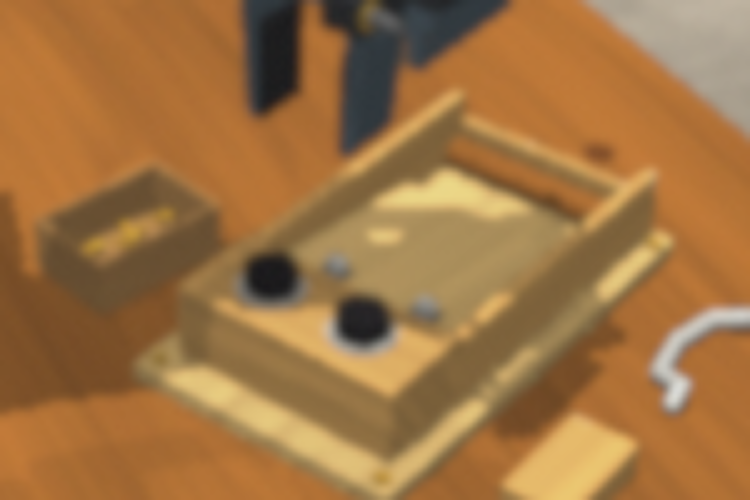

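The buttons are up again (270,275 and 362,320), both pins are raised, the lane is empty and the dowel is in the tray (about (520,190)). The gripper is clear of everything.

```bash
python3 -c "
from workcell import env
print(env.job_done())"
```

```text
the job is handed in; nothing more can be done
None
```

Job handed in: I held both buttons fully down until the dowel was in the catch tray and for about one second more, then released them; both sprang back up, and the arm is clear and nothing else was touched.

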